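Release a charged battery pack, trap it as it pops out and let it down to the stops

ROBOT

A 6-joint arm with a two-finger parallel gripper is mounted at the origin on a cart in front of the work surface, level with it; the furniture and walls round the work are solid. World frame = base frame: x ahead of the robot, y to its left, z up, the work surface at z = 0. Lengths are in mm, angles in rad, forces in N, time in s.
With the tool pointing down it reaches from about 225 to 725 mm from the base axis. Payload 3.1 kg.
Tool frame: the origin (TCP) lies at the very end of the fingers, on their centre line; the grasp point (between the pads) lies 19 mm behind it (grasp_offset is the z of the grasp point in the tool frame, in mm); z points along the fingers, y is the line along which they close (so a half turn about z gives the same grasp; the last joint's range is limited). The gripper opens to 85 mm and grips with 20 to 120 N. Pads are 22 mm wide; open, the fingers measure 114 mm over their backs; the gripper's body (76 mm by 85 mm) begins 54 mm behind the grasp point. The pads swing forward as they close: fully open they stand 13 mm farther back than shut.
Start: joints at [-1.453, 0.048, 0.099, 1.622, 0, 1.443], TCP at [127.735, -509.216, 231.312] pointing down, gripper open.
Joint ranges: [-2.91, 2.91], [-0.99, 1.94], [-1.21, 1.42], [-2.12, 2.29], [-1.49, 1.47], [-3.14, 3.14]. Speed limits (rad/s): [2.79, 2.79, 3.14, 3.14, 3.14, 3.14].

INTERFACE

Orientations are given as a unit quaternion [w, x, y, z].
In Python, from rig import * gives the robot as it stands.
- The arm moves only by the tool move_arm, never from a script. Its argument "moves" is a list of rows, each a list of 2 entries, a list of its own where there are three numbers: the shift along the tool's x, y, z scaled (see below), then the turn, a rotation vector about the tool's x, y, z scaled (see below). A call has exactly 10 rows; each row is the pose to reach, as a shift and turn from the pose commanded when the call began, along the tool's axes at that moment; what a row does not reach only later rows make up. The controller multiplies each number of a shift by 750 mm and each number of a turn by 1.5 rad. A row lasts 1/8 s, in which the tool goes at most 62.5 mm and 10.7 degrees, less where a joint would pass 70% of its speed; a pose out of reach is approached as far as the arm can. A call with a number of a shift or a turn outside -1 to 1 is refused whole. A call with a gripper value outside its range is refused whole. "claw" is the closure in counts, from 0 (fully open) to 255 (shut), set as the call begins (left out, the last holds). The fingers move at their own pace and stop on an object; "grip_force" is the grip in N (left out, the last holds). Time passes only in rows, so rows that repeat a pose let the fingers close, or fill a call up. It gives the time, the measured TCP pose, the force, the opening and the grip force at its end, in the units of the state.
- get_state(): the state, without advancing time (a new reading comes with each control period).
- grab_frame(name): name is "scene" or "top" or "wrist"; returns (picture, depth): 480x640x3 uint8, red, green, blue; 480x640 float32, mm along the optical axis (not along the pixel's ray), 0 where there is no reading.
- camera_model(name): a dict with "fx", "fy", "cx", "cy" (pixels), "distortion" ([k1, k2, p1, p2, k3] as OpenCV has them; the pictures are not rectified), "rvec" (rotation vector, rad) and "tvec" (3), from world to camera coordinates, as OpenCV has them. Camera axes: x right, y down, z forward; pixel columns grow to the right and rows downward; lengths in mm; the calibration is good to about 2 mm. A picture is of the moment at which its call begins: read the wrist's pose just before it. camera_model takes no time and is no camera call; for the wrist camera it gives the pose at the moment of the call.
- sign_off(): hands the job in; it is judged then, once.
The state is a dict: "clock": time; "qpos": joint angles; "qd": joint speeds; "joint_torque": joint torques, N m; "position": TCP position; "eef_rot": TCP orientation; "ft_force": force on the tool from outside, world axes, zero at the start; "moment": the same for the moment, N m; "finger_gap": opening from 0.0 (shut) to 1.0 (fully open); "grip_force": force on a finger pad.
Only numpy, scipy, OpenCV 4.12 (cv2) and the standard library are available. Lean on these libraries where they do the work, as an engineer would, in place of code of your own. Each camera call takes 0.05 s, during which the arm holds its last target. There are 200 camera calls.

TASK

Bring the charged battery pack out of the sloping charging dock without letting it crash: press the ribbed release tab down with one finger and, with the other finger standing in its way, trap the pack as the spring ejector throws it out (stop it within about 4 cm, and keep it still for a moment). Then back that finger off so that the pack follows it gently down the rails until it rests on the end stops, and leave it there; do not lift it or pull it out of the rails, and leave the things around the dock where they are.

Things in the scene. Friction and masses are not known exactly. Their poses are not given: they have to be found in the camera images.
- charge_dock: battery charging dock, grey wedge fixed to the bench, 222 mm long (x -112 to +110), 117 wide (y -70 to +46); origin on the bench, +x uphill to the power unit at its high end, z up. Its deck falls 15 degrees towards -x. Two slippery black rails, 82 mm over their outsides, end in two 24 mm high stop blocks at the low end. Rail tops: z = 52 mm at the locked pack's face, 44 mm beside the tab
- tab_top (a point): centre of the top of the ribbed black release tab (36 mm along x, 19 along y) on a grey pod at the dock's -y side. Up, it is at x -79, y -56, z +64 mm in the dock's frame: 29 mm downhill of the locked pack's face and 18 mm outside the line of the pack's side. Fully down it is 10 mm above the rails' tops beside it and 3 mm above the pod. It moves with the tab
- release_tab (a joint): travel of the release tab: 0 up (locked), 0.010 m fully down, square to the deck (nearly straight down). A spring resists with about 0.5 N, 1.5 N fully down. Its steel tooth holds the pack by the lower edge of its front face and lets go at 0.007 to 0.008 m. With the pack out over the tooth the tab stays about 7 mm down
- pack: the black battery pack in the dock, 113 mm along the slope, 76 wide, 0.4 to 0.7 kg, upside down, held by its rail in the dock's rails; origin at the centre of its upper face. Let go, it is thrown downhill by a spring ejector behind it (about 2 N, 30 mm stroke), passes 40 mm in about 0.2 s and hits the stops. It slides down by its own weight and leans on a finger in its way with 1 to 5 N
- pack_face (a point): centre of the pack's downhill front face, 76 mm wide, 42 high, square to the slope (its upper edge overhangs its lower one by 11 mm), from 21 mm under this point (rails' tops) to 21 mm above. In the dock's frame it is at x -50, y 0, z +72 mm locked, and x -110, y 0, z +56 mm at the stops, 62 mm down the slope. Use the dock's axes, not its own
- spare_pack: spare battery pack, black, 113 x 76 x 60 mm, the twin of the one in the dock, standing on the bench rail side up; origin at the centre of its underside. A bystander: leave it alone
- padlock: brass padlock lying flat, 69 x 42 x 21 mm; origin at the centre of its underside. A bystander
- pliers: red-handled pliers lying flat, 57 x 183 x 14 mm; origin at the centre of their underside. A bystander
- tape_measure: yellow and black tape measure standing upright, 41 x 89 x 65 mm; origin at the centre of its underside. A bystander

How it is judged (in metres and radians):
On the way, in this order (a step that is already met when the one before it is completed fails the run):
1. the release tab is pressed down until the latch lets go (value of joint release_tab above 0.0065 m).
2. the pack, sprung 6 to 42 mm out, is trapped and still against a finger (x of pack_face in the frame of charge_dock between -0.0916 and -0.0556 m and linear speed of pack below 0.03 m/s and contact force between the fingers and pack above 0.25 N), for 0.3 s.
At the end, for the whole second after the job is handed in: the pack lies still in its rails with its front face within about 6 mm of the end stops (x of pack_face in the frame of charge_dock between -0.1135 and -0.1035 m and z of pack_face in the frame of charge_dock between 0.05 and 0.062 m and y of pack_face in the frame of charge_dock between -0.01 and 0.01 m and linear speed of pack below 0.01 m/s); the robot touches nothing.
It fails at once if the pack ran away down the rails: faster than 0.25 m/s when more than 42 mm out (x of pack_face in the frame of charge_dock below -0.0916 m and linear speed of pack above 0.25 m/s).
It fails at once if the pack was lifted, tipped or carried out of its rails (z of pack_face in the frame of charge_dock above 0.0801 m or y of pack_face in the frame of charge_dock above 0.015 m or y of pack_face in the frame of charge_dock below -0.015 m or angle between pack_face's own z axis and vertical below 2.74 rad).
It fails at once if a bystander was shifted by more than 30 mm (distance of any of spare_pack, padlock, pliers, tape_measure from where it was at the start of the episode above 0.03 m).
It also fails if it takes over 34 s, if anything falls off the work surface, if the arm or the gripper's body presses on something with over 40 N, if the wrist force passes 120 N, or if a joint passes its speed limit or range.

## Working session

There is one attempt and no reset: what is moved stays moved. The work goes in short steps, Python scripts to look and compute and a tool call to move; the robot and the scene stay as the last step left them, time stands still between calls to the robot, and variables do not carry over. Pictures are saved under pics/ and viewed, at most 10 in all, crops included, and the job is handed in when it is done.

Besides the shell and the picture viewer there is one more tool, called after "Emit:" by a JSON object that holds its "op" and its "data". move_arm: Moves the arm, as the interface text tells. Its arguments: {"type":"object","properties":{"moves":{"type":"array"},"claw":{"type":"number"},"grip_force":{"type":"number"}},"required":["moves"]}

```bash
mkdir -p pics; cat > h.py <<'E'
from rig import *
import numpy as np, cv2
def cloud(n):
    m=camera_model(n); im,d=grab_frame(n)
    v,u=np.mgrid[0:480,0:640]
    K=np.array([[m['fx'],0,m['cx']],[0,m['fy'],m['cy']],[0,0,1]])
    p=cv2.undistortPoints(np.stack([u.ravel(),v.ravel()],1).astype(float)[:,None],K,np.array(m['distortion'])).reshape(-1,2)
    z=d.ravel().astype(float)
    c=np.c_[p*z[:,None],z]
    R=cv2.Rodrigues(np.array(m['rvec'],float))[0]
    w=((c-np.array(m['tvec']).ravel())@R).reshape(480,640,3)
    w[d==0]=np.nan
    return im,d,w
E
python3 - <<'E'
from h import *
print(get_state())
for n in ('scene','top'):
    im,d,w=cloud(n); cv2.imwrite(f'pics/{n}0.png',im[...,::-1]); np.save(f'{n}.npy',w)
    print(n,camera_model(n)['tvec'])
E
```

```text
{'clock': 0.0, 'qpos': array([-1.45279445e+00,  4.87376712e-02,  9.75705594e-02,  1.62200951e+00,
        3.03033471e-05,  1.44299090e+00]), 'qd': array([ 0.00028988,  0.00026859, -0.00036604,  0.00074971,  0.00023559,
       -0.00025102]), 'joint_torque': array([-2.63361499e-04, -3.38783991e+01,  3.20014071e+01,  2.03167589e-02,
       -2.28432864e-04,  6.11047980e-06]), 'position': array([ 127.67362839, -508.59696467,  230.11030467]), 'eef_rot': array([-1.19005776e-03,  9.92456148e-01,  1.22594364e-01,  2.09852873e-05]), 'ft_force': array([ 0.41475155, -0.36258386, -0.14837158]), 'moment': array([ 0.0190125 ,  0.0185523 , -0.03335275]), 'grip_force': 0.0, 'finger_gap': 1.0048632139993017}
scene [-491.05875096  234.78438616  714.64260966]
top [-220.29896401  550.79453625 1284.27071744]
```

View pics/scene0.png

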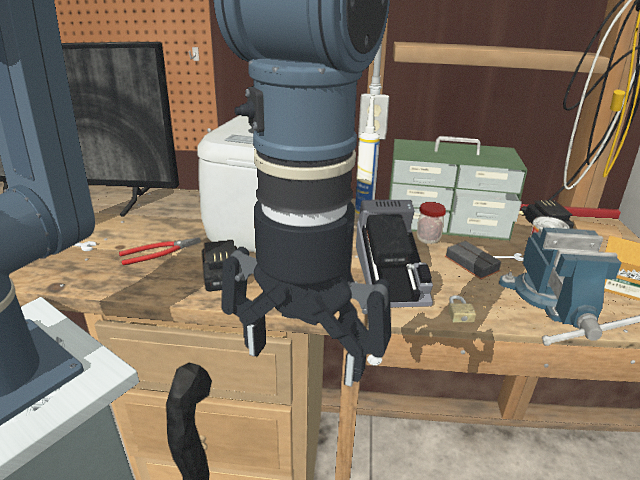

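View pics/top0.png

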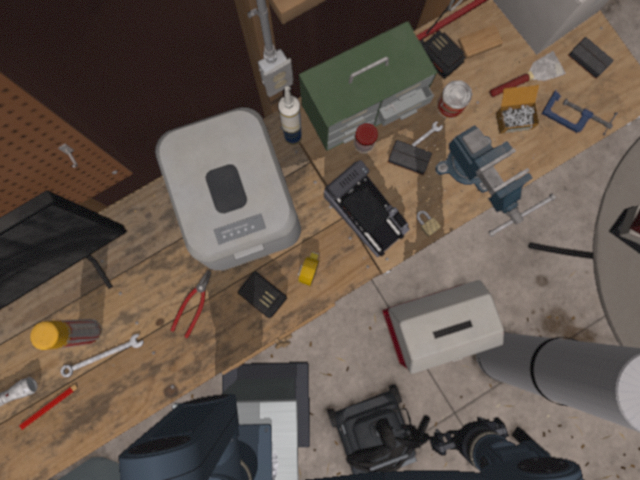

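The dock runs from (345,175) at the high end to (390,245) at the low end in the top view, with the tab near (398,220). The scene view shows it at (360-430, 200-305).

```bash
python3 - <<'E'
from h import *
w=np.load('top.npy'); ws=np.load('scene.npy')
for u,v in [(350,175),(365,205),(385,225),(398,220),(388,248),(330,195),(380,185),(258,295),(428,222),(308,268)]: print('top',u,v,w[v,u].round(0))
for u,v in [(390,207),(390,245),(405,290),(422,270),(460,310)]: print('scene',u,v,ws[v,u].round(0))
im=cv2.imread('pics/top0.png')[150:270,310:430]; cv2.imwrite('pics/c1.png',cv2.resize(im,(600,600),interpolation=cv2.INTER_CUBIC))
im=cv2.imread('pics/scene0.png')[190:315,345:445]; cv2.imwrite('pics/c2.png',cv2.resize(im,(480,600),interpolation=cv2.INTER_CUBIC))
E
```

```text
top 350 175 [ 710. -309.  130.]
top 365 205 [ 639. -347.  103.]
top 385 225 [ 599. -405.   32.]
top 398 220 [ 607. -435.   59.]
top 388 248 [ 542. -415.    3.]
top 330 195 [ 670. -260.   88.]
top 380 185 [ 715. -400.    2.]
top 258 295 [423. -72.  61.]
top 428 222 [ 607. -521.   20.]
top 308 268 [ 488. -200.   64.]
scene 390 207 [ 694. -312.  123.]
scene 390 245 [ 596. -367.   96.]
scene 405 290 [ 579. -416.   21.]
scene 422 270 [ 598. -437.   65.]
scene 460 310 [ 585. -525.   20.]
```

View pics/c1.png

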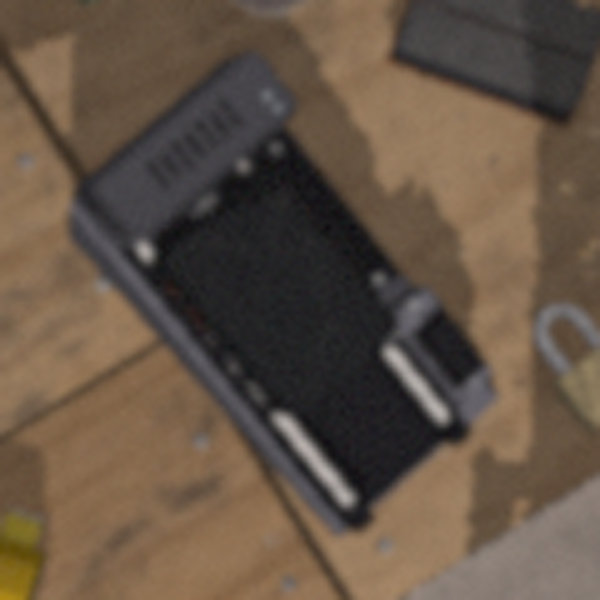

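View pics/c2.png

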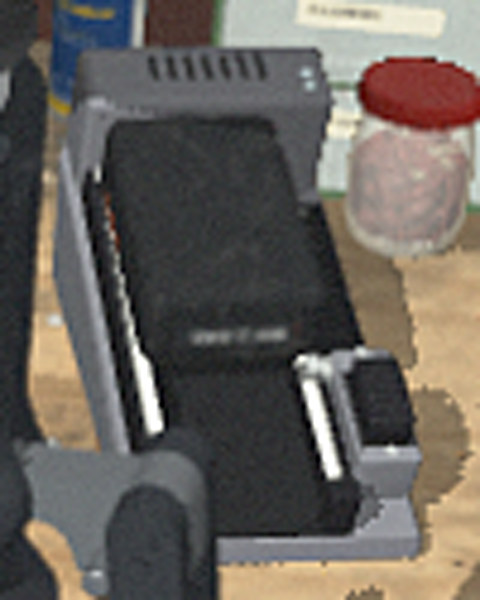

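The crops show the pack seated at the uphill end, the tab centre at top pixel (400,219) and the stops near (380,250). I'll fit the dock pose from the clouds.

```bash
python3 - <<'E'
from h import *
from scipy.optimize import minimize
w=np.load('top.npy').reshape(-1,3); ws=np.load('scene.npy').reshape(-1,3)
for nm,P in (('top',w),('scene',ws)):
    P=P[np.isfinite(P).all(1)]
    # pack top plane
    c=np.array([645,-355]); Q=P[(np.hypot(*(P[:,:2]-c).T)<28)&(P[:,2]>75)]
    for _ in range(3):
        A=np.c_[Q[:,:2],np.ones(len(Q))]; k=np.linalg.lstsq(A,Q[:,2],rcond=None)[0]; r=Q[:,2]-A@k; Q=Q[abs(r)<4]
    print(nm,len(Q),r.std(),'yaw',np.degrees(np.arctan2(k[1],k[0])),'tilt',np.degrees(np.arctan(np.hypot(*k[:2]))))
    D=P[(P[:,2]>10)&(P[:,2]<145)&(P[:,0]>530)&(P[:,0]<745)&(P[:,1]>-470)&(P[:,1]<-235)]
    D=D[np.hypot(*(D[:,:2]-[635,-350]).T)<140]
    img=np.zeros((300,300),np.uint8)
    img[(D[:,0]-500).astype(int).clip(0,299),(D[:,1]+500).astype(int).clip(0,299)]=255
    img=cv2.morphologyEx(cv2.morphologyEx(img,cv2.MORPH_CLOSE,np.ones((7,7))),cv2.MORPH_OPEN,np.ones((9,9)))
    n,l,s,_=cv2.connectedComponentsWithStats(img); i=1+np.argmax(s[1:,4])
    r=cv2.minAreaRect(np.argwhere(l==i).astype(np.float32)); print(np.add(r[0],[500,-500]),r)
    T=P[(np.hypot(*(P[:,:2]-[605,-436]).T)<30)&(P[:,2]>57)&(P[:,2]<70)]
    if len(T)>10: print('tab',len(T),T.mean(0),cv2.minAreaRect(T[:,:2].astype(np.float32)))
m=camera_model('top');K=np.array([[m['fx'],0,m['cx']],[0,m['fy'],m['cy']],[0,0,1]]);R=cv2.Rodrigues(np.array(m['rvec']))[0];t=np.array(m['tvec']).ravel()
def hit(u,v,z):
    p=cv2.undistortPoints(np.array([[[u,v]]],float),K,np.array(m['distortion'])).ravel(); d=R.T@np.r_[p,1]; o=-R.T@t; return o+d*(z-o[2])/d[2]
for (a,b,z) in [(450,345,64),(345,530,8),(80,185,130),(245,55,130),(490,400,45)]: print((a,b,z),hit(310+(a-2)/5,150+(b-2)/5,z).round(1))
E
```

```text
top 333 1.8857916802201145 yaw 43.49110153001487 tilt 14.710124621417812
[ 637.49990845 -358.89573669] ((137.49990844726562, 141.10426330566406), (228.5865478515625, 118.86260223388672), 39.85454177856445)
tab 117 [ 611.15879721 -437.00601291   62.73323041] ((612.3003540039062, -436.8397521972656), (45.9000358581543, 20.86593246459961), 36.70781707763672)
scene 378 1.283618910505175 yaw 41.42441448930618 tilt 15.04139953793785
[ 627.72978973 -362.50109863] ((127.72978973388672, 137.4989013671875), (218.00604248046875, 117.39617919921875), 39.963958740234375)
tab 154 [ 605.25590984 -436.69516025   62.19731435] ((608.8012084960938, -434.16998291015625), (49.40875244140625, 24.499820709228516), 53.20737075805664)
(450, 345, 64) [ 609.7 -438.6   64. ]
(345, 530, 8) [ 521.3 -387.8    8. ]
(80, 185, 130) [ 681.8 -248.5  130. ]
(245, 55, 130) [ 745.9 -332.   130. ]
(490, 400, 45) [ 583.5 -461.5   45. ]
```

```bash
cat >> h.py <<'E'
from scipy.spatial.transform import Rotation as Ro
def dock(yaw,ox,oy):
    c,s=np.cos(np.radians(yaw)),np.sin(np.radians(yaw)); return np.array([[c,-s,0],[s,c,0],[0,0,1]]),np.array([ox,oy,0])
def toolR(yaw,t=15):
    Rd,_=dock(yaw,0,0); t=np.radians(t)
    x=Rd@[np.cos(t),0,np.sin(t)]; z=Rd@[np.sin(t),0,-np.cos(t)]; return np.c_[x,np.cross(z,x),z]
def pose():
    s=get_state(); q=s['eef_rot']; return s,s['position'],Ro.from_quat(np.r_[q[1:],q[0]]).as_matrix()
def plan(p1,R1,p0=None,R0=None):
    s,p,R=pose(); p0=p if p0 is None else p0; R0=R if R0 is None else R0
    return (R0.T@(p1-p0)/750).round(4),(Ro.from_matrix(R0.T@R1).as_rotvec()/1.5).round(4)
E
python3 - <<'E'
from h import *
Rd,O=dock(40,631,-347); R=toolR(40)
p=O+Rd@np.array([-85,-28,60])-R[:,2]*110
print(p,plan(p,R))
E
```

```text
[ 562.07491737 -441.38641552  166.25184089] (array([0.5836, 0.0541, 0.0854]), array([ 0.0382,  0.171 , -0.3   ]))
```

Emit:
{"op": "move_arm", "data": {"moves": [[[0.075,0.007,0.0],[0.005,0.02,-0.04]],[[0.15,0.014,0.0],[0.01,0.04,-0.08]],[[0.225,0.021,0.01],[0.015,0.06,-0.12]],[[0.3,0.028,0.02],[0.02,0.09,-0.16]],[[0.375,0.035,0.03],[0.025,0.12,-0.2]],[[0.45,0.042,0.05],[0.03,0.15,-0.25]],[[0.52,0.048,0.07],[0.035,0.17,-0.3]],[[0.584,0.054,0.085],[0.038,0.171,-0.3]],[[0.584,0.054,0.085],[0.038,0.171,-0.3]],[[0.584,0.054,0.085],[0.038,0.171,-0.3]]], "claw": 105, "grip_force": 40}}

```text
clock: 1.35
position: [562.0, -441.6, 166.7]
eef_rot: [-0.044, 0.932, 0.339, 0.122]
ft_force: [-0.4, 0.4, -1.0]
finger_gap: 0.591
grip_force: 0.0
```

```bash
python3 - <<'E'
from h import *
s,p,R=pose(); print(s['clock'],p,R.round(3),s['finger_gap'],s['qpos'],s['ft_force'])
Rd,O=dock(40,631,-347); print('dock',Rd.T@(p-O))
im,d,w=cloud('wrist'); cv2.imwrite('pics/w1.png',im[...,::-1]); np.save('w1.npy',w)
E
```

```text
1.35 [ 562.00261819 -441.6166443   166.6659036 ] [[ 0.74   0.643  0.197]
 [ 0.622 -0.766  0.165]
 [ 0.257  0.    -0.966]] 0.5906135298666311 [-0.87447146  0.52816573  0.53410408  1.57711764  0.25986709  1.56852722] [-0.35254476  0.44183374 -0.95754866]
dock [-113.67346755  -28.12989246  166.6659036 ]
```

View pics/w1.png

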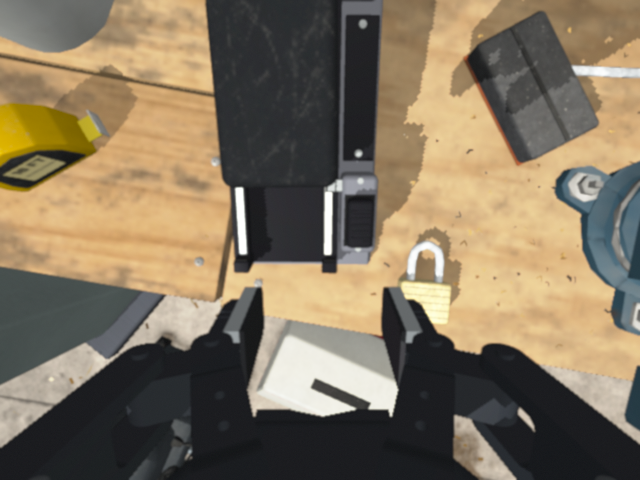

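The wrist view shows the pack's upper front edge at v≈184 (u 222–338), the tab centre at (359,221) and the stops at (243,266) and (330,266). I'll refine the dock pose from these points.

```bash
python3 - <<'E'
from h import *
from scipy.optimize import least_squares
w=np.load('w1.npy')
m=camera_model('wrist');K=np.array([[m['fx'],0,m['cx']],[0,m['fy'],m['cy']],[0,0,1]])
obj=np.array([[-79,-56,64],[-55.4,38,92.3],[-55.4,-38,92.3],[-79-17.4,-56,59.3],[-79+17.4,-56,68.7]],float)
px=np.array([[359,221],[223,184],[338,185],[358.5,246],[359,196]],float)
def f(v):
    Rd,O=dock(v[0],v[1],v[2]); P=obj@Rd.T+O
    return (cv2.projectPoints(P,np.array(m['rvec'],float),np.array(m['tvec'],float),K,np.array(m['distortion']))[0].reshape(-1,2)-px).ravel()
r=least_squares(f,[40,631,-347],loss='soft_l1'); print(r.x,r.fun.reshape(-1,2).round(1))
Rd,O=dock(*r.x)
for u,v in [(359,221),(359,205),(359,240),(280,178),(240,178),(320,178),(243,266),(330,266),(288,220),(240,220),(328,220),(367,255)]:
    q=np.nanmedian(w[v-2:v+3,u-2:u+3].reshape(-1,3),0); print(u,v,(Rd.T@(q-O)).round(1))
# fingers
for u,v in [(250,300),(396,300)]:
    print('finger',(pose()[2].T@(w[v,u]-pose()[1])).round(1))
print(m['fx'], 'cam in tool', pose()[2].T@(-cv2.Rodrigues(np.array(m['rvec']))[0].T@np.array(m['tvec']).ravel()-pose()[1]))
E
```

```text
[  39.72024937  632.44039536 -347.08833502] [[ 0.9  0.8]
 [-5.9 -0.3]
 [-1.4 -0.7]
 [ 0.6 -0.4]
 [ 1.8  0.9]]
359 221 [-77.9 -54.7  64.3]
359 205 [-66.6 -54.4  67.1]
359 240 [-91.5 -55.3  60.9]
280 178 [-51.3  -1.8  93.7]
240 178 [-51.4  23.4  93.9]
320 178 [-51.3 -27.   93.7]
243 266 [-113.4   33.7   38.5]
330 266 [-113.1  -34.8   39.1]
288 220 [-76.9  -0.4  24.6]
240 220 [-77.3  34.8  43.7]
328 220 [-77.  -33.1  43.8]
367 255 [-106.2  -66.7   15.3]
finger [ 11.8 -26.1 -18.9]
finger [ 11.7  28.3 -18.6]
362.73947044740896 cam in tool [  73.18868845    1.04859935 -142.73901089]
```

```bash
python3 - <<'E'
from h import *
w=np.load('w1.npy'); s,p,R=pose()
t=(w.reshape(-1,3)-p)@R
k=(abs(t[:,0])<25)&(abs(t[:,1])<60)&(t[:,2]>-60)&(t[:,2]<30); t=t[k]
for sg in (-1,1):
    q=t[t[:,1]*sg>0]; print(len(q),np.percentile(q[:,2],[90,98,100]),'y of near tip',np.percentile(q[q[:,2]>np.percentile(q[:,2],90)-4][:,1],[2,50,98]),'x',np.percentile(q[:,0],[2,98]))
Rd,O=dock(39.72,632.0,-346.5); R1=toolR(39.72)   # O shifted ~+0.9 in dock y
for lift in (25,0):
    tip=O+Rd@np.array([-77,-24,64])  # tab surface height at finger x
    print(lift,tip-R1[:,2]*lift,plan(tip-R1[:,2]*lift,R1))
E
```

```text
9351 [-21.10530951  -8.79170795  -1.2048337 ] y of near tip [-37.46557314 -25.00880264 -23.99403416] x [-9.3371344  13.67681726]
9364 [-21.22629905  -8.99949755  -1.3378873 ] y of near tip [25.81160993 26.75712444 38.96134003] x [-9.2548952  13.71042292]
25 [ 583.13334069 -418.30090524   88.14814566] (array([ 0.0137, -0.0062,  0.1132]), array([0.0002, 0.0012, 0.003 ]))
0 [ 588.11027911 -414.16603579   64.        ] (array([ 0.0138, -0.0062,  0.1466]), array([0.0002, 0.0012, 0.003 ]))
```

Emit:
{"op": "move_arm", "data": {"moves": [[[0.007,-0.003,0.025],[0,0.001,0.003]],[[0.014,-0.006,0.05],[0,0.001,0.003]],[[0.014,-0.006,0.08],[0,0.001,0.003]],[[0.014,-0.006,0.105],[0,0.001,0.003]],[[0.014,-0.006,0.12],[0,0.001,0.003]],[[0.014,-0.006,0.13],[0,0.001,0.003]],[[0.014,-0.006,0.136],[0,0.001,0.003]],[[0.014,-0.006,0.136],[0,0.001,0.003]],[[0.014,-0.006,0.136],[0,0.001,0.003]],[[0.014,-0.006,0.136],[0,0.001,0.003]]]}}

```text
clock: 2.65
position: [587.8, -415.5, 72.4]
eef_rot: [-0.044, 0.932, 0.337, 0.123]
ft_force: [1.0, 0.9, 0.5]
finger_gap: 0.586
grip_force: 0.0
```

```bash
python3 - <<'E'
from h import *
s,p,R=pose(); Rd,O=dock(39.72,632.0,-346.5); R1=toolR(39.72)
tip=O+Rd@np.array([-77,-24,64]); print(s['clock'],s['ft_force'],R1.T@(p-tip), plan(tip,R1), s['finger_gap'])
im,d,w=cloud('wrist'); cv2.imwrite('pics/w2.png',im[...,::-1])
q=(w-O)@Rd
for u,v in [(280,150),(300,150),(320,150)]: print(q[v,u].round(1))
E
```

```text
2.65 [0.97100775 0.92927913 0.47119714] [ 1.091499    0.86284748 -8.37098325] (array([-0.0015, -0.0012,  0.0112]), array([ 0.0011, -0.0002,  0.0006])) 0.5863091341257494
[-18.5 -11.3 103.3]
[-18.7 -18.3 104.4]
[-18.2 -25.1 102.3]
```

View pics/w2.png

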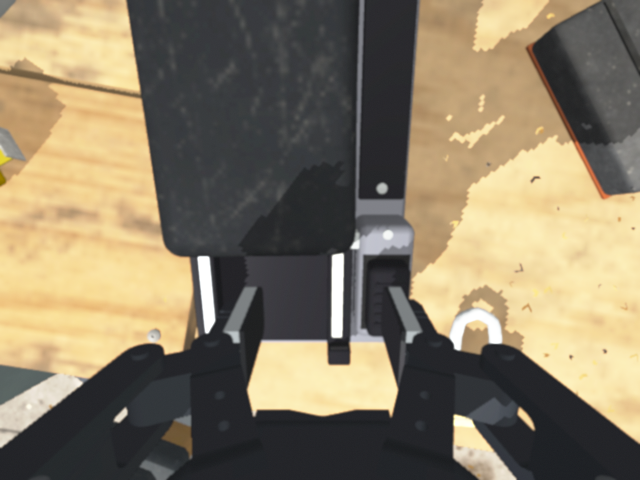

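The right finger tip (395,290) stands over the tab, and the left one (245,290) is between the rails, about 14 mm in front of the pack. Now I'll press.

Emit:
{"op": "move_arm", "data": {"moves": [[[0,0,0.006],[0,0,0]],[[0,0,0.012],[0,0,0]],[[0,0,0.017],[0,0,0]],[[0,0,0.022],[0,0,0]],[[0,0,0.026],[0,0,0]],[[0,0,0.026],[0,0,0]],[[0,0,0.026],[0,0,0]],[[0,0,0.026],[0,0,0]],[[0,0,0.026],[0,0,0]],[[0,0,0.026],[0,0,0]]]}}

```text
clock: 3.95
position: [591.1, -412.1, 52.5]
eef_rot: [-0.044, 0.932, 0.337, 0.123]
ft_force: [-3.6, -2.6, -1.4]
finger_gap: 0.588
grip_force: 2.6
```

```bash
python3 - <<'E'
from h import *
s,p,R=pose(); Rd,O=dock(39.72,632.0,-346.5); R1=toolR(39.72)
tip=O+Rd@np.array([-77,-24,64]); print(s['clock'],s['ft_force'],R1.T@s['ft_force'],R1.T@(p-tip))
im,d,w=cloud('wrist'); cv2.imwrite('pics/w3.png',im[...,::-1])
E
```

```text
3.95 [-3.64157636 -2.58591866 -1.40614646] [-4.66569889 -0.33807171  0.20557969] [ 0.51852923  0.28626073 12.0937223 ]
```

View pics/w3.png

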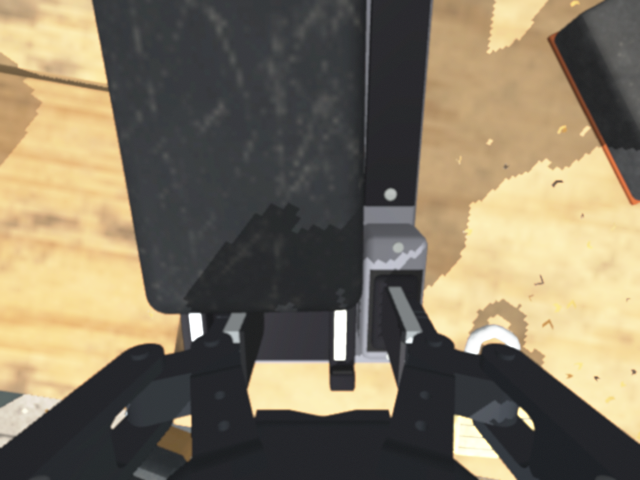

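The pack is caught: its face is at v≈312 against the left finger, with about 4.7 N along the slope. I'll hold briefly, ease the tab finger up, then back off slowly.

Emit:
{"op": "move_arm", "data": {"moves": [[[0,0,0],[0,0,0]],[[0,0,0],[0,0,0]],[[0,0,-0.002],[0,0,0]],[[0,0,-0.004],[0,0,0]],[[0,0,-0.006],[0,0,0]],[[-0.003,0,-0.007],[0,0,0]],[[-0.007,0,-0.007],[0,0,0]],[[-0.011,0,-0.007],[0,0,0]],[[-0.015,0,-0.007],[0,0,0]],[[-0.019,0,-0.007],[0,0,0]]]}}

```text
clock: 5.25
position: [579.8, -421.8, 54.3]
eef_rot: [-0.044, 0.932, 0.337, 0.123]
ft_force: [-1.2, -1.4, -2.6]
finger_gap: 0.588
grip_force: 0.9
```

```bash
python3 - <<'E'
from h import *
s,p,R=pose(); Rd,O=dock(39.72,632.0,-346.5); R1=toolR(39.72)
tip=O+Rd@np.array([-77,-24,64]); print(s['clock'],R1.T@s['ft_force'],R1.T@(p-tip))
E
```

```text
5.25 [-2.46794311  0.30489169  2.03122852] [-13.3922425    0.51024889   6.48970287]
```

Emit:
{"op": "move_arm", "data": {"moves": [[[-0.004,0,0],[0,0,0]],[[-0.008,0,0],[0,0,0]],[[-0.012,0,0],[0,0,0]],[[-0.016,0,0],[0,0,0]],[[-0.02,0,0],[0,0,0]],[[-0.024,0,0],[0,0,0]],[[-0.028,0,0],[0,0,0]],[[-0.032,0,0],[0,0,0]],[[-0.036,0,0],[0,0,0]],[[-0.04,0,0],[0,0,0]]]}}

```text
clock: 6.5
position: [557.4, -440.3, 46.4]
eef_rot: [-0.044, 0.932, 0.337, 0.123]
ft_force: [-0.8, -0.4, 1.0]
finger_gap: 0.588
grip_force: 0.3
```

Emit:
{"op": "move_arm", "data": {"moves": [[[-0.003,0,0],[0,0,0]],[[-0.006,0,0],[0,0,0]],[[-0.009,0,0],[0,0,0]],[[-0.012,0,0],[0,0,0]],[[-0.015,0,0],[0,0,0]],[[-0.018,0,0],[0,0,0]],[[-0.021,0,0],[0,0,0]],[[-0.024,0,0],[0,0,0]],[[-0.027,0,0],[0,0,0]],[[-0.03,0,0],[0,0,0]]]}}

```text
clock: 7.75
position: [540.7, -454.2, 40.6]
eef_rot: [-0.044, 0.932, 0.337, 0.123]
ft_force: [-0.0, 0.1, -0.5]
finger_gap: 0.592
grip_force: 0.0
```

```bash
python3 - <<'E'
from h import *
s,p,R=pose(); Rd,O=dock(39.72,632.0,-346.5); R1=toolR(39.72)
tip=O+Rd@np.array([-77,-24,64]); print(s['clock'],R1.T@s['ft_force'],R1.T@(p-tip),s['grip_force'])
im,d,w=cloud('wrist'); cv2.imwrite('pics/w4.png',im[...,::-1])
E
```

```text
7.75 [-0.10978144 -0.10460764  0.49831987] [-65.97051612   0.51751629   6.54004895] 0.0
```

View pics/w4.png

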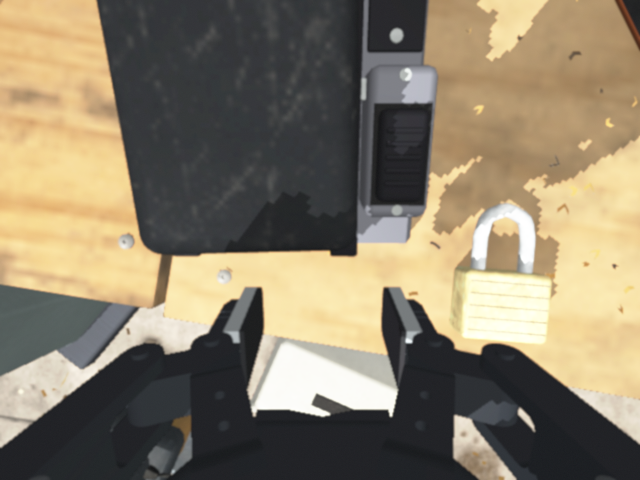

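The pack's front edge (v≈250) sits at the stops, and both fingers are about 20 mm clear of it. I'll check the face position before handing in.

```bash
python3 - <<'E'
from h import *
im,d,w=cloud('wrist'); Rd,O=dock(39.72,632.0,-346.5); q=(w-O)@Rd
k=q[:,:,2]>60; c=q[60:260,170:340][k[60:260,170:340]]
x=np.percentile(c[:,0],0.5); print('upper edge x',x,'face x',x+5.4, get_state()['ft_force'])
if -117<x+5.4<-103: print(sign_off())
E
```

```text
upper edge x -114.06297590731864 face x -108.66297590731864 [ 0.35008163 -0.34178232 -0.74946421]
the job is handed in; nothing more can be done
None
```

The latch was released, one finger caught the pack about 15 mm out, and it was eased down to rest on the end stops (face at about x -109 mm, from the last wrist depth image). The fingers were about 20 mm clear when I handed the job in, at about 8 s on the clock; no verdict came back.

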